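# Shut the assortment case and push it into its snap-in dock

## Task

Put the black assortment case away in its grey dock: first push its open clear lid over from behind until it is shut, then line the case up with the dock and slide it lengthways along the worktop, between the two cheeks and under the hood, until it is fully home and both orange catches have snapped back behind it. Do it all by pushing with the fingers: the case must stay flat on the worktop and is never picked up or tilted. Leave the lamps, the tape and the screwdriver where they are.

Things in the scene. Friction and masses are not known exactly. Their poses are not given: they have to be found in the camera images.
- case_mid (a point): Centre of the loose black assortment case (0.25 to 0.45 kg; slides at 1 to 3 N), 18 mm up when flat. x points to the hinge side, y lengthways. Body 100 mm wide (x +-50 of this point), 150 mm long (y +-75), walls 32 mm high, 37 mm with the lid shut. It starts with its hinge side away from the robot. The lid's latch lip stands 4 mm out of the -x side, at y +-15, 22 to 36 mm up when shut.
- case_end (a point): Middle of the case's end wall at its -y end, 16 mm up: flat, 100 mm wide, 32 mm high. This is the end to push on; the other end goes into the dock first.
- case_lid (a joint): Hinge of the case's lid, rad: 0 shut, 1.82 fully open; it starts there, leaning back past upright and away from the case. The hinge line runs lengthways 50 mm to +x of the case's centre, 33 mm up. Damped: let go past upright it sinks shut slowly (some seconds); a fingertip that follows it over and down shuts it at once.
- lid_edge (a point): Middle of the lid's orange-red free edge. The clear panel is 100 mm from hinge line to free edge, 150 mm lengthways, 5 mm thick; the edge is about 130 mm above the worktop when open.
- dock: Grey steel dock for the case, fixed, without a floor. Origin on the worktop, mid mouth; +y leads in, x across. Two cheeks, 20 mm high, inner faces at x = +-52.5 mm (2.5 mm free each side of the case), from y = 0 to the back stop at y = 151 mm. In front of the mouth 9 mm high lead-ins flare out to x = +-64 mm at y = -28 mm. All of it but the hood is under 26 mm high.
- dock_hood (a point): Middle of the front edge of the dock's hood, on its underside: 41 mm up, 108 mm in from the mouth. The hood runs from here to the back stop, top 47 mm up; the case passes under it only with the lid shut. Home, the case's front end is at the back stop, its centre 76 mm and its rear end 1 mm in from the mouth.
- catch_far (a joint): Orange spring catch beside the dock's +x cheek, rad: 0 at rest, grows as its nose is pushed outward. The nose, 11 to 21 mm up, lies at y = -35 to -1 mm of the dock and at rest reaches in to x = 46 mm: its square face hooks behind the case's rear corner when home. The entering case pushes it aside (by 0.03 to 0.08 rad); the pair resists with up to about 10 N.
- catch_near (a joint): The same catch, mirrored, beside the -x cheek (nearer the robot), its nose reaching in to x = -46 mm.
- spare_bulb_1: White reflector lamp, 51 mm wide, 58 mm high, standing loose on its face (origin at its foot): leave it alone.
- spare_bulb_2: A second such lamp: leave it alone.
- tape_1: Small roll of black tape lying flat, 55 mm wide, 19 mm high (origin at the centre of its underside): leave it alone.
- screwdriver_cross: Screwdriver with a blue handle, 182 x 26 x 25 mm, lying along its x axis (origin at its middle, underside; the handle is at +x): leave it alone.

How it is judged:
On the way, in this order (a step that is already met when the one before it is completed fails the run):
1. the lid is shut while the case is still outside the dock (value of joint case_lid below 0.05 rad and y of case_mid in the frame of dock below -0.03 m), for 0.2 s.
2. the front end of the case is between the cheeks (y of case_mid in the frame of dock above -0.06 m and x of case_mid in the frame of dock between -0.006 and 0.006 m and angle between the y axis of case_mid and the y axis of dock, either way round below 0.07 rad).
At the end, for the whole second after the job is handed in: Case at rest in the dock, lid shut (< 0.05 rad), centre 72.5 to 79 mm past the mouth, within 5 mm of the centre line and square within 0.05 rad, not raised over 4 mm; both catches within 0.02 rad of rest; lamps, tape and screwdriver within 20 mm of where they stood (y of case_mid in the frame of dock between 0.0725 and 0.079 m and x of case_mid in the frame of dock between -0.005 and 0.005 m and angle between the y axis of case_mid and the y axis of dock, either way round below 0.05 rad and height (world z) of case_mid below 0.022 m and value of joint case_lid below 0.05 rad and value of joint each of catch_far, catch_near below 0.02 rad and linear speed of case below 0.01 m/s and distance of each of spare_bulb_1, spare_bulb_2, tape_1, screwdriver_cross from where it was at the start of the episode below 0.02 m); the robot touches nothing.
It fails at once if the case is lifted, carried or tilted (centre raised 12 mm or tilt over 0.12 rad) (height (world z) of case_mid above 0.03 m or angle between case_mid's own z axis and vertical above 0.12 rad).
It fails at once if a lamp, the tape or the screwdriver is moved 20 mm, or a lamp is knocked over (distance of any of spare_bulb_1, spare_bulb_2, tape_1, screwdriver_cross from where it was at the start of the episode above 0.02 m or angle between any of spare_bulb_1, spare_bulb_2's own z axis and vertical above 0.5 rad).
It also fails if it takes over 72 s, if anything falls off the work surface, if the arm or the gripper's body presses on something with over 40 N, if the wrist force passes 120 N, or if a joint passes its speed limit or range.

## Robot

A 6-joint arm with a two-finger parallel gripper is mounted at the origin on a cart in front of the work surface, level with it; the furniture and walls round the work are solid. World frame = base frame: x ahead of the robot, y to its left, z up, the work surface at z = 0. Lengths are in m, angles in rad, forces in N, time in s.
With the tool pointing down it reaches from about 0.35 to 0.975 m from the base axis. Payload 4.9 kg.
Tool frame: the origin (TCP) lies between the finger pads; the fingertips stand 8 mm ahead of it and the grasp point (between the pads) lies 11 mm behind it; z points along the fingers, y is the line along which they close (so a half turn about z gives the same grasp; the last joint's range is limited). The gripper opens to 85 mm and grips with 20 to 120 N. Pads are 22 mm wide; open, the fingers measure 114 mm over their backs; the gripper's body (76 mm by 85 mm) begins 54 mm behind the grasp point. The pads swing forward as they close: fully open they stand 13 mm farther back than shut.
Start: joints at [-1.316, 0.053, 1.613, -0, 1.476, -0.119], TCP at [0.228, -0.582, 0.239] pointing down, gripper open.
Joint ranges: [-3.01, 3.01], [-1.01, 2.22], [0.06, 2.58], [-1.02, 4.17], [0.09, 2.62], [-3.14, 3.14]. Speed limits (rad/s): [2.57, 2.57, 3.14, 3.14, 3.14, 3.14].

## Interface

Orientations are given as a rotation vector (axis times angle).
In Python, from station import env, vision, finder gives the robot as it stands. The module is installed in compiled form; this text tells all that it offers.
- The arm moves only by the shell command python3 -m creep 'ROWS' [FORCE]. ROWS is JSON, a list that holds one entry, the list of rows, each a list of 7 numbers: the turn, a rotation vector about the world's x, y, z in rad, then the shift along the world's x, y, z in m, then the gripper command: -1 is shut, 1 is fully open, values between are in proportion. A call has 1 to 12 rows; each row is the pose to reach, as a shift and turn from the pose commanded when the call began; what a row does not reach only later rows make up. A row lasts 1/12 s, in which the tool goes at most 41.7 mm and 7.16 degrees, less where a joint would pass 70% of its speed; a pose out of reach is approached as far as the arm can. A call with a gripper value outside its range is refused whole. The fingers move at their own pace and stop on an object; FORCE is the grip in N (left out, the last holds). Time passes only in rows, so rows that repeat a pose let the fingers close. It gives the time, the measured TCP pose, the force, the opening and the grip force at its end, in the units of the state.
- env.read_state(): the state, without advancing time (a new reading comes with each control period).
- vision.camera(name): name is "side" or "top" or "wrist"; returns (picture, depth): 480x640x3 uint8, blue, green, red; 480x640 float32, m along the optical axis (not along the pixel's ray), 0 where there is no reading.
- vision.camera_model(name): a dict with "fx", "fy", "cx", "cy" (pixels), "k1" (the pictures are not rectified: a ray, as slopes to the right and down, at radius r is drawn at 1 + k1 r^2 times it, then the intrinsics apply), "world_from_camera" (4x4, takes a point from camera to world coordinates). Camera axes: x right, y down, z forward; pixel columns grow to the right and rows downward; lengths in m; the calibration is good to about 2 mm. A picture is of the moment at which its call begins: read the wrist's pose just before it. camera_model takes no time and is no camera call; for the wrist camera it gives the pose at the moment of the call.
- env.finish_job(): hands the job in; it is judged then, once.
Trained networks look in the newest picture that a camera, given by its name, has taken for a name from the list of things; names that differ only in an ending like _2 or _b are one class to them, and where a whole thing is asked for, a point or a joint stands for the part that bears it (a point fixed in the world has none). Each returns a list of dicts, best first, with "confidence" (0 to 1); they miss things now and then, are a little off and sometimes report something else, mostly with a low value. They report only what shows in the picture. A call takes as long as a camera call.
- finder.boxes_of(camera, name): "location" ([x, y, z] in m, in the coordinates of the camera as it stood for that picture, good to about 4 mm: the middle of the surface that is visible of it).
- finder.silhouettes(camera, name): "mask" (480x640 bool, what is visible of it).
- finder.landmark_of(camera, name): "location" ([x, y, z] in m, in the coordinates of the camera as it stood for that picture, good to about 4 mm: a listed point, or the origin of a listed thing).
The state is a dict: "time": time; "qpos": joint angles; "joint_velocities": joint speeds; "tau": joint torques, N m; "tool_pos": TCP position; "ee_rot": TCP orientation; "force": force on the tool from outside, world axes, zero at the start; "wrist_torque": the same for the moment, N m; "width": finger opening in m; "grasp_force": force on a finger pad.
Only numpy, scipy, OpenCV 4.12 (cv2) and the standard library are available. Lean on these libraries where they do the work, as an engineer would, in place of code of your own. Each camera call takes 0.05 s, during which the arm holds its last target. There are 200 camera calls.

## Working session

There is one attempt and no reset: what is moved stays moved. The work goes in short steps, Python scripts to look and compute and a shell command to move; the robot and the scene stay as the last step left them, time stands still between calls to the robot, and variables do not carry over. Pictures are saved under pics/ and viewed, at most 10 in all, crops included, and the job is handed in when it is done.

```bash
mkdir -p pics; cat > h.py <<'E'
from station import env, vision, finder
import numpy as np, cv2
def W(cam,p):
    T=np.array(vision.camera_model(cam)["world_from_camera"]); return T[:3,:3]@np.array(p)+T[:3,3]
E
python3 - <<'E'
from h import *
for c in ["top","side"]:
    im,d=vision.camera(c); cv2.imwrite(f"pics/{c}0.png",im)
    for n in ["case_mid","case_end","lid_edge","dock","dock_hood","spare_bulb_1","tape_1","screwdriver_cross"]:
        for r in finder.landmark_of(c,n)[:2]: print(c,n,round(r["confidence"],2),W(c,r["location"]).round(4))
s=env.read_state(); print(s["time"],s["tool_pos"],s["ee_rot"],s["width"])
E
```

```text
top case_mid 0.57 [ 0.4934 -0.1537  0.0174]
top case_end 0.91 [ 0.4899 -0.2247  0.0149]
top lid_edge 0.82 [ 0.5639 -0.1517  0.1318]
top lid_edge 0.27 [ 0.4943 -0.1554  0.017 ]
top dock_hood 0.75 [0.5787 0.2675 0.0364]
top spare_bulb_1 0.66 [ 6.247e-01 -3.532e-01 -3.000e-04]
top spare_bulb_1 0.54 [ 0.4944 -0.4134 -0.0057]
top tape_1 0.56 [ 0.7156 -0.2317  0.0017]
top screwdriver_cross 0.68 [0.4665 0.4283 0.0032]
side case_mid 0.9 [ 0.4906 -0.1502  0.0205]
side case_end 0.92 [ 0.4971 -0.2263  0.0181]
side lid_edge 0.76 [ 0.5656 -0.1531  0.1343]
side dock_hood 0.21 [ 0.4903 -0.155   0.0194]
side spare_bulb_1 0.81 [ 0.4923 -0.4132  0.0045]
side spare_bulb_1 0.77 [ 0.6264 -0.3551 -0.0008]
side tape_1 0.7 [ 0.7144 -0.236   0.0026]
side tape_1 0.34 [ 0.4896 -0.1545  0.0198]
side screwdriver_cross 0.61 [ 0.4882 -0.1516  0.0195]
0.9 [ 0.22821971 -0.58183394  0.23932577] [3.08686989e+00 5.83721612e-01 1.89319900e-05] 0.08569412997619838
```

View pics/top0.png

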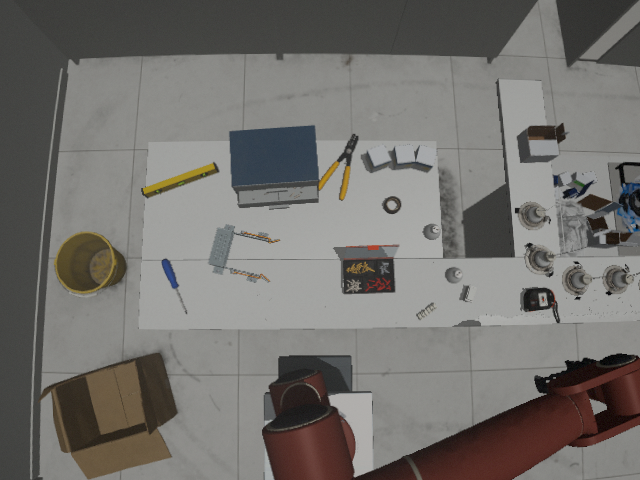

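View pics/side0.png

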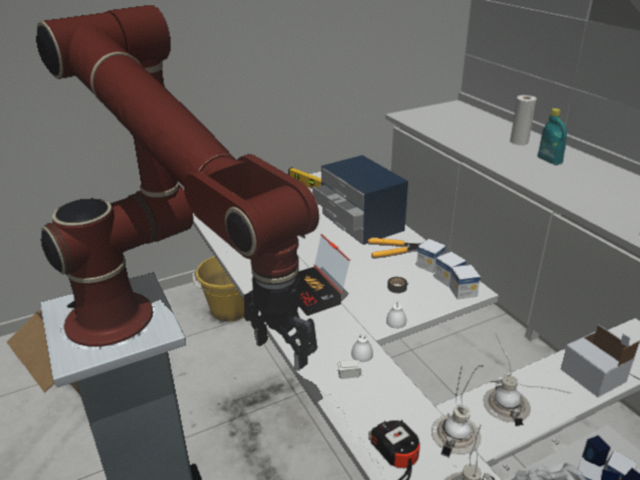

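Top picture: the case is at (368,272) with its lid open towards +x. The dock hood is at (222,248), the catches are near (265,238) and (255,275), and the dock is yawed a little. The lamps, at (431,230) and (454,273), are off the route. The arm goes behind the lid first.

```bash
python3 -m creep '[[[0,0,-0.374,0.40,0.43,0,-1],[0,0,-0.374,0.40,0.43,0,-1],[0,0,-0.374,0.40,0.43,0,-1],[0,0,-0.374,0.40,0.43,0,-1],[0,0,-0.374,0.40,0.43,0,-1],[0,0,-0.374,0.40,0.43,0,-1],[0,0,-0.374,0.40,0.43,0,-1],[0,0,-0.374,0.40,0.43,0,-1],[0,0,-0.374,0.40,0.43,0,-1],[0,0,-0.374,0.40,0.43,0,-1],[0,0,-0.374,0.40,0.43,0,-1],[0,0,-0.374,0.40,0.43,0,-1]]]'
python3 -m creep '[[[0,0,0,0,0,0,-1],[0,0,0,0,0,0,-1]]]'
python3 - <<'E'
from h import *
s=env.read_state(); print(s["time"],s["tool_pos"],s["ee_rot"],s["qpos"])
E
```

```text
time: 1.9
tool_pos: [0.5683, -0.2157, 0.2396]
ee_rot: [3.141, -0.0, 0.001]
force: [0.4, -1.0, -0.1]
width: 0.0002
grasp_force: 0.0
time: 2.07
tool_pos: [0.5682, -0.2157, 0.2392]
ee_rot: [3.142, 0.006, -0.001]
force: [0.2, -1.1, 0.2]
width: 0.0001
grasp_force: 0.0
2.0667 [ 0.56818764 -0.21567064  0.23915116] [ 3.14151607e+00  5.79940509e-03 -6.08071084e-04] [-4.85063542e-01  1.25896564e-02  1.65419865e+00 -2.45154948e-04
  1.47511318e+00  1.08206414e+00]
```

```bash
python3 -m creep '[[[0,0,0,0.03,0.032,0,-1],[0,0,0,0.057,0.064,0,-1],[0,0,0,0.057,0.064,-0.04,-1],[0,0,0,0.057,0.064,-0.08,-1],[0,0,0,0.057,0.064,-0.12,-1],[0,0,0,0.057,0.064,-0.126,-1],[0,0,0,0.057,0.064,-0.126,-1]]]'
python3 -m creep '[[[0,0,0,-0.025,0,0,-1],[0,0,0,-0.04,0,0,-1],[0,0,0,-0.05,0,0.001,-1],[0,0,0,-0.06,0,0.002,-1],[0,0,0,-0.07,0,0.003,-1],[0,0,0,-0.08,0,0.003,-1],[0,0,0,-0.09,0,0.001,-1],[0,0,0,-0.1,0,-0.002,-1],[0,0,0,-0.109,0,-0.007,-1],[0,0,0,-0.117,0,-0.013,-1],[0,0,0,-0.124,0,-0.02,-1],[0,0,0,-0.13,0,-0.028,-1]]]'
```

```text
time: 2.65
tool_pos: [0.621, -0.1537, 0.1093]
ee_rot: [-3.139, 0.003, 0.012]
force: [-0.1, -0.0, -0.3]
width: 0.0001
grasp_force: 0.0
time: 3.65
tool_pos: [0.4931, -0.1534, 0.0843]
ee_rot: [-3.141, 0.0, 0.001]
force: [0.4, -0.5, 1.1]
width: -0.0002
grasp_force: 0.5
```

```bash
python3 - <<'E'
from h import *
im,d=vision.camera("side"); cv2.imwrite("pics/side1.png",cv2.resize(im[200:360,220:420],None,fx=3,fy=3))
for n in ["case_mid","lid_edge"]:
    for r in finder.landmark_of("side",n)[:1]: print(n,round(r["confidence"],2),W("side",r["location"]).round(4))
E
```

```text
case_mid 0.94 [ 0.4903 -0.1521  0.0208]
lid_edge 0.74 [ 0.457  -0.1544  0.091 ]
```

View pics/side1.png

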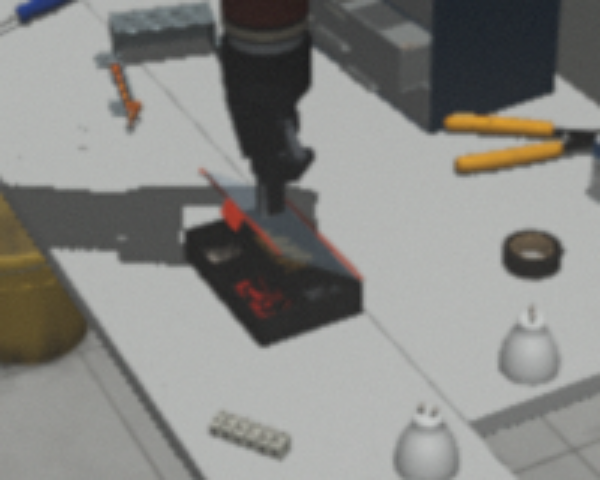

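The lid is past upright and lying under the fingertip, with its red edge running from about (205,172) to (360,275) in the crop. I follow it down.

```bash
python3 -m creep '[[[0,0,0,-0.004,0,-0.008,-1],[0,0,0,-0.008,0,-0.016,-1],[0,0,0,-0.010,0,-0.024,-1],[0,0,0,-0.012,0,-0.031,-1],[0,0,0,-0.013,0,-0.036,-1],[0,0,0,-0.013,0,-0.040,-1],[0,0,0,-0.013,0,-0.042,-1],[0,0,0,-0.013,0,-0.042,-1],[0,0,0,-0.013,0,-0.042,-1]]]'
```

```text
time: 4.55
tool_pos: [0.4808, -0.1534, 0.0445]
ee_rot: [-3.141, -0.0, 0.004]
force: [-6.7, 3.1, 11.4]
width: 0.0
grasp_force: 5.8
```

```bash
python3 -m creep '[[[0,0,0,0,0,0.03,-1],[0,0,0,-0.01,0.02,0.065,-1],[0,0,0,-0.02,0.06,0.1,-1],[0,0,0,-0.02,0.1,0.14,-1],[0,0,0,-0.02,0.14,0.17,-1],[0,0,0,-0.02,0.18,0.2,-1],[0,0,0,-0.02,0.22,0.23,-1],[0,0,0,-0.02,0.25,0.26,-1],[0,0,0,-0.02,0.28,0.28,-1],[0,0,0,-0.02,0.28,0.28,-1],[0,0,0,-0.02,0.28,0.28,-1]]]'
python3 - <<'E'
from h import *
for c in ["wrist","top","side"]:
    T=np.array(vision.camera_model(c)["world_from_camera"])
    im,d=vision.camera(c); cv2.imwrite(f"pics/{c}2.png",im); np.save(f"pics/{c}2.npy",d); np.save(f"pics/{c}2T.npy",T)
    if c=="wrist": print(T.round(3))
    for n in ["case_mid","case_end","lid_edge","dock","dock_hood"]:
        for r in finder.landmark_of(c,n)[:1]: print(c,n,round(r["confidence"],2),W(c,r["location"]).round(4))
E
```

```text
time: 5.47
tool_pos: [0.4624, 0.1307, 0.3292]
ee_rot: [-3.138, -0.008, -0.014]
force: [-0.6, 0.7, 0.5]
width: -0.0002
grasp_force: 0.0
[[ 0.004 -0.952 -0.307  0.543]
 [-1.    -0.005  0.001  0.131]
 [-0.003  0.307 -0.952  0.463]
 [ 0.     0.     0.     1.   ]]
wrist case_mid 0.58 [ 0.4863 -0.1595  0.0124]
wrist lid_edge 0.84 [ 0.434  -0.1611  0.0266]
wrist dock_hood 0.86 [0.5705 0.2568 0.0297]
top case_mid 0.56 [ 0.4926 -0.1545  0.0194]
top case_end 0.55 [ 0.4956 -0.2214  0.0157]
top lid_edge 0.62 [ 0.4386 -0.1558  0.0341]
top dock 0.73 [ 0.4942 -0.4169 -0.0041]
top dock_hood 0.62 [0.5785 0.2647 0.0424]
side case_mid 0.93 [ 0.4933 -0.1535  0.0199]
side case_end 0.56 [ 0.4964 -0.2268  0.0189]
side lid_edge 0.81 [ 0.4385 -0.1552  0.0364]
side dock_hood 0.77 [0.572  0.2666 0.0438]
```

View pics/wrist2.png

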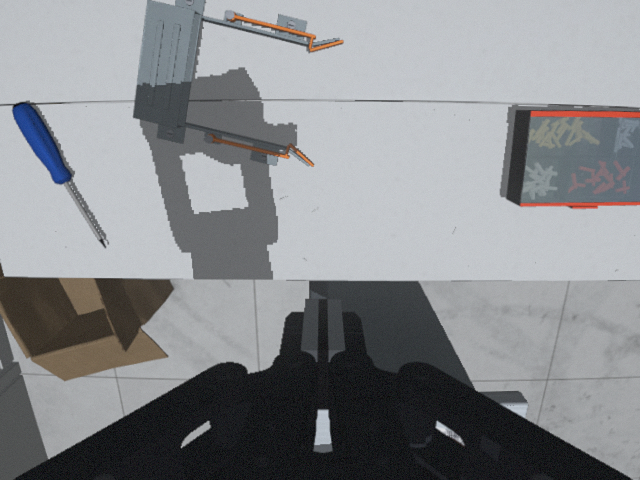

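The lid is shut: its edge lies flat at about 36 mm. In the wrist picture the hood is at about (170,60), the cheeks end near (310,42) and (285,150), and the case is at right, (515,155). I move ahead to centre the dock and measure it.

```bash
python3 -m creep '[[[0,0,0,0.04,0,0,-1],[0,0,0,0.08,0.01,0,-1],[0,0,0,0.12,0.02,0,-1],[0,0,0,0.15,0.03,0,-1],[0,0,0,0.15,0.03,0,-1],[0,0,0,0.15,0.03,0,-1]]]'
cat >> h.py <<'E'
def cloud(cam,d,T):
    m=vision.camera_model(cam); fx,fy,cx,cy,k=[m[a] for a in("fx","fy","cx","cy","k1")]
    v,u=np.mgrid[:480,:640]; K=np.array([[fx,0,cx],[0,fy,cy],[0,0,1.]])
    p=cv2.undistortPoints(np.stack([u,v],-1).reshape(-1,1,2).astype(np.float64),K,np.array([k,0,0,0,0.])).reshape(480,640,2)
    P=np.dstack([p*d[...,None],d]); return P@T[:3,:3].T+T[:3,3]
E
python3 - <<'E'
from h import *
c="wrist"
T=np.array(vision.camera_model(c)["world_from_camera"])
im,d=vision.camera(c); cv2.imwrite(f"pics/{c}3.png",im); np.save("pics/w3.npy",d); np.save("pics/w3T.npy",T)
for n in ["dock","dock_hood","case_mid"]:
    for r in finder.landmark_of(c,n)[:1]: print(n,round(r["confidence"],2),W(c,r["location"]).round(4))
P=cloud(c,d,T)
z=P[...,2]
print("table z",np.median(z[(d>0)&(P[...,0]>.4)&(P[...,0]<.7)]))
vis=np.clip(z*5000,0,255).astype(np.uint8); vis[d==0]=128
hood=(z>.04)&(z<.055)&(abs(P[...,0]-.57)<.12)&(abs(P[...,1]-.28)<.1)
q=P[hood][:,:2].astype(np.float32); print(hood.sum(),cv2.minAreaRect(q))
cv2.imwrite("pics/w3z.png",np.hstack([cv2.resize(im,(400,300)),cv2.cvtColor(cv2.resize(vis,(400,300)),cv2.COLOR_GRAY2BGR)]))
E
```

```text
time: 6.87
tool_pos: [0.6119, 0.1567, 0.3214]
ee_rot: [3.141, 0.0, -0.005]
force: [0.4, 0.6, 0.2]
width: -0.0
grasp_force: 0.0
dock_hood 0.86 [0.5754 0.2624 0.0423]
case_mid 0.66 [ 0.4879 -0.1517  0.0179]
table z -0.0007198480179764766
5233 ((0.5797175168991089, 0.2837370038032532), (0.05499853193759918, 0.11241685599088669), 77.32864379882812)
```

View pics/wrist3.png

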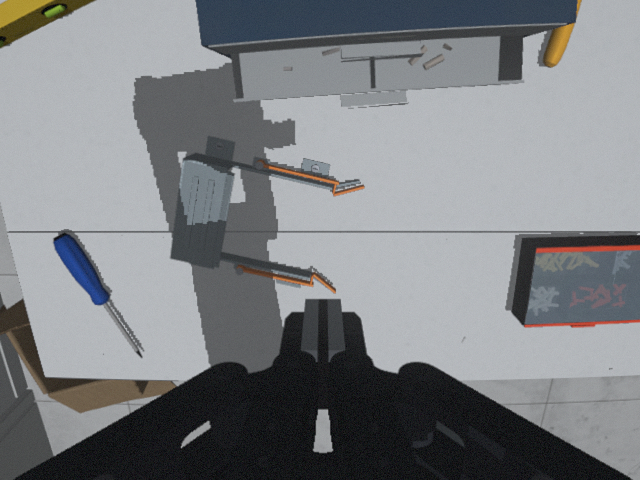

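The whole dock shows: hood at (200,215), cheeks from (235,162) to (335,185) and from (220,257) to (310,278), catch noses near (350,187) and (325,282). I refine its pose and that of the case from the depth.

```bash
python3 - <<'E'
from h import *
d=np.load("pics/w3.npy"); T=np.load("pics/w3T.npy"); P=cloud("wrist",d,T); P=P[d>0]; P=P[(P[:,0]>.38)&(P[:,0]<.72)]
a=np.radians(-12.7); o=np.array([.5515,.157])
for it in range(3):
    X=np.array([np.cos(a),np.sin(a)]);Y=np.array([-np.sin(a),np.cos(a)])
    L=np.c_[(P[:,:2]-o)@X,(P[:,:2]-o)@Y,P[:,2]]
    fits=[]
    for s in(1,-1):
        m=(L[:,2]>.014)&(L[:,2]<.026)&(abs(s*L[:,0]-.055)<.007)&(L[:,1]>.01)&(L[:,1]<.1)
        f=np.polyfit(L[m,1],L[m,0],1); fits.append(f); print(s,m.sum(),f, np.percentile(L[m,0],[2,50,98]).round(4))
    m=(L[:,2]>.042)&(L[:,2]<.052)&(abs(L[:,0])<.045)&(L[:,1]>.09)&(L[:,1]<.18)
    print("hood y",np.percentile(L[m,1],[1,50,99]).round(4), "hood x",np.percentile(L[(L[:,2]>.042)&(L[:,1]>.11)&(L[:,1]<.15)&(abs(L[:,0])<.08),0],[1,99]).round(4))
    da=-(fits[0][0]+fits[1][0])/2; a+=da; o=o+X*(fits[0][1]+fits[1][1])/2
    print("yaw",np.degrees(a),"o",o)
m=(P[:,2]>.027)&(P[:,1]<-.03)&(P[:,2]<.045)
print("case",m.sum(),cv2.minAreaRect(P[m][:,:2].astype(np.float32)))
# case from top cam
d=np.load("pics/top2.npy"); T=np.load("pics/top2T.npy"); Q=cloud("top",d,T)[d>0]
m=(Q[:,2]>.025)&(Q[:,2]<.05)&(abs(Q[:,0]-.493)<.09)&(abs(Q[:,1]+.153)<.12)
print("case top",m.sum(),cv2.minAreaRect(Q[m][:,:2].astype(np.float32)))
E
```

```text
1 585 [-0.00920513  0.05692107] [0.051  0.0545 0.0618]
-1 460 [ 0.00984938 -0.05749222] [-0.062  -0.0557 -0.0535]
hood y [0.1031 0.1292 0.1558] hood x [-0.0547  0.0543]
yaw -12.718456396875258 o [0.55122141 0.15706278]
1 566 [-0.01258629  0.0571624 ] [0.0513 0.0546 0.0618]
-1 486 [ 0.01355143 -0.05769007] [-0.0619 -0.0555 -0.0533]
hood y [0.1031 0.1292 0.1558] hood x [-0.0545  0.0546]
yaw -12.746105543527257 o [0.55096405 0.15712087]
1 548 [-0.01299917  0.05724816] [0.0516 0.0547 0.0619]
-1 518 [ 0.01909578 -0.05806286] [-0.0619 -0.0555 -0.0531]
hood y [0.1031 0.1291 0.1558] hood x [-0.0543  0.0548]
yaw -12.920760529694132 o [0.55056674 0.15721074]
case 9109 ((0.49102532863616943, -0.15166106820106506), (0.10459297150373459, 0.148051917552948), 1.7180112600326538)
case top 1732 ((0.4907544255256653, -0.15344472229480743), (0.10245828330516815, 0.15087993443012238), 1.2915151119232178)
```

```bash
python3 -m creep '[[[0,0,0.12,-0.01,-0.04,0,0],[0,0,0.25,-0.02,-0.08,0,0],[0,0,0.37,-0.03,-0.12,0,0],[0,0,0.5,-0.04,-0.15,-0.02,0],[0,0,0.62,-0.05,-0.19,-0.04,0],[0,0,0.75,-0.06,-0.23,-0.06,0],[0,0,0.87,-0.07,-0.27,-0.08,0],[0,0,1.0,-0.08,-0.30,-0.11,0],[0,0,1.12,-0.09,-0.33,-0.14,0],[0,0,1.24,-0.1,-0.36,-0.17,0],[0,0,1.36,-0.11,-0.39,-0.19,0],[0,0,1.48,-0.116,-0.422,-0.2,0]]]'
python3 -m creep '[[[0,0,0.117,0,0,0,0],[0,0,0.117,0,0,0,0],[0,0,0.117,0,0,0,0]]]'
```

```text
time: 8.07
tool_pos: [0.4954, -0.2537, 0.1268]
ee_rot: [-2.336, -2.098, 0.0]
force: [1.4, 0.0, -0.5]
width: 0.0425
grasp_force: 0.0
time: 8.32
tool_pos: [0.4977, -0.254, 0.1297]
ee_rot: [2.221, 2.22, 0.001]
force: [1.1, 0.6, -0.3]
width: 0.0427
grasp_force: 0.0
```

```bash
python3 -m creep '[[[0,0,0.026,-0.001,-0.017,0,0],[0,0,0.026,-0.001,-0.017,-0.03,0],[0,0,0.026,-0.001,-0.017,-0.07,0],[0,0,0.026,-0.001,-0.017,-0.1,0],[0,0,0.026,-0.001,-0.017,-0.116,0],[0,0,0.026,-0.001,-0.017,-0.116,0],[0,0,0.026,-0.001,-0.017,-0.116,0]]]'
python3 -m creep '[[[0,0,0,0,0.008,0,0],[0,0,0,0,0.014,0,0],[0,0,0,0,0.020,0,0],[0,0,0,0,0.026,0,0],[0,0,0,0,0.032,0,0],[0,0,0,0,0.036,0,0],[0,0,0,0,0.036,0,0]]]'
python3 - <<'E'
from h import *
im,d=vision.camera("side"); cv2.imwrite("pics/side4.png",cv2.resize(im[200:360,220:420],None,fx=3,fy=3))
for n in ["case_mid","case_end"]:
    for r in finder.landmark_of("side",n)[:1]: print(n,round(r["confidence"],2),W("side",r["location"]).round(4))
E
```

```text
time: 8.9
tool_pos: [0.4973, -0.2699, 0.0133]
ee_rot: [2.189, 2.253, 0.0]
force: [0.5, -0.7, 0.1]
width: 0.043
grasp_force: 0.0
time: 9.48
tool_pos: [0.4972, -0.2343, 0.0132]
ee_rot: [2.188, 2.254, 0.0]
force: [0.8, 0.3, -0.6]
width: 0.0429
grasp_force: 0.0
case_mid 0.98 [ 0.4893 -0.1479  0.0191]
case_end 0.79 [ 0.5002 -0.22    0.0193]
```

View pics/side4.png

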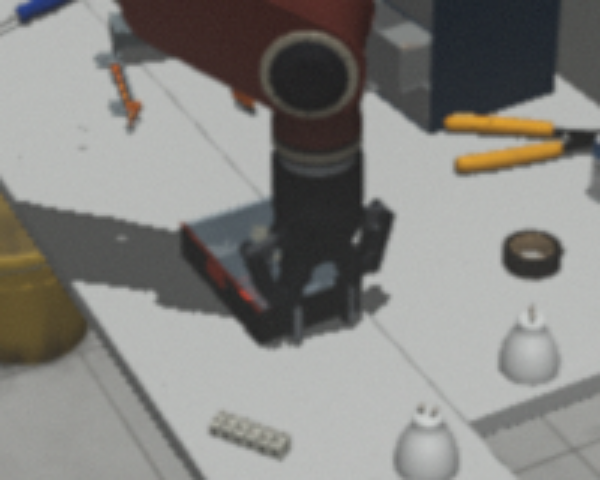

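The case is shut and both fingers stand at its end wall, near (297,325) and (352,310) in the crop. I work out the steering arc, with the case centre following its own heading.

```bash
cat > arc.py <<'E'
import numpy as np,sys
S,psi0,psi1,n=float(sys.argv[1]),float(sys.argv[2]),float(sys.argv[3]),int(sys.argv[4])
h=lambda p:np.array([-np.sin(p),np.cos(p)])
C=np.zeros(2);t0=C-.086*h(psi0)
for i in range(1,n+1):
    C=C+S/n*h(psi0+(psi1-psi0)*(i-.5)/n); p=psi0+(psi1-psi0)*i/n
    print([0,0,round(p-psi0,4),*(C-.086*h(p)-t0).round(4)])
E
python3 arc.py 0.09 0.026 -0.2225 11
```

```text
[0, 0, -0.0226, np.float64(-0.0021), np.float64(0.0082)]
[0, 0, -0.0452, np.float64(-0.0039), np.float64(0.0163)]
[0, 0, -0.0678, np.float64(-0.0056), np.float64(0.0246)]
[0, 0, -0.0904, np.float64(-0.0071), np.float64(0.0329)]
[0, 0, -0.113, np.float64(-0.0085), np.float64(0.0412)]
[0, 0, -0.1355, np.float64(-0.0096), np.float64(0.0495)]
[0, 0, -0.1581, np.float64(-0.0105), np.float64(0.0579)]
[0, 0, -0.1807, np.float64(-0.0113), np.float64(0.0662)]
[0, 0, -0.2033, np.float64(-0.0118), np.float64(0.0746)]
[0, 0, -0.2259, np.float64(-0.0122), np.float64(0.083)]
[0, 0, -0.2485, np.float64(-0.0124), np.float64(0.0914)]
```

```bash
python3 -m creep '[[[0,0,-0.0226,-0.0021,0.0082,0,0],[0,0,-0.0452,-0.0039,0.0163,0,0],[0,0,-0.0678,-0.0056,0.0246,0,0],[0,0,-0.0904,-0.0071,0.0329,0,0],[0,0,-0.113,-0.0085,0.0412,0,0],[0,0,-0.1355,-0.0096,0.0495,0,0],[0,0,-0.1581,-0.0105,0.0579,0,0],[0,0,-0.1807,-0.0113,0.0662,0,0],[0,0,-0.2033,-0.0118,0.0746,0,0],[0,0,-0.2259,-0.0122,0.083,0,0],[0,0,-0.2485,-0.0124,0.0914,0,0],[0,0,-0.2485,-0.0124,0.0914,0,0]]]'
cat >> h.py <<'E'
A=np.radians(-12.75); O=np.array([.551,.157])
def case(cams=("wrist",)):
    for c in cams:
        T=np.array(vision.camera_model(c)["world_from_camera"]); im,d=vision.camera(c)
        P=cloud(c,d,T); cv2.imwrite(f"pics/case_{c}_{env.read_state()['time']:.1f}.png",im)
        r=finder.silhouettes(c,"case_mid")[:1]; print(c,[round(x["confidence"],2) for x in r])
        X=np.array([np.cos(A),np.sin(A)]);Y=np.array([-np.sin(A),np.cos(A)])
        if r:
            Q=P[r[0]["mask"]&(d>0)&(P[...,2]>.025)&(P[...,2]<.045)]
            R=cv2.minAreaRect(Q[:,:2].astype(np.float32)); ctr=np.array(R[0]); print(len(Q),R,"dock xy",((ctr-O)@X).round(4),((ctr-O)@Y).round(4))
        for r in finder.landmark_of(c,"case_mid")[:1]:
            w=W(c,r["location"]); print("lm",round(r["confidence"],2),w.round(4),"dock xy",((w[:2]-O)@X).round(4),((w[:2]-O)@Y).round(4))
E
python3 -c "
from h import *
case(('wrist','top','side'))"; ls pics
```

```text
time: 10.63
tool_pos: [0.4841, -0.1426, 0.0124]
ee_rot: [-2.45, -1.964, 0.0]
force: [-0.6, -0.1, -0.0]
width: 0.0429
grasp_force: 0.0
wrist [0.98]
123020 ((0.4933401048183441, -0.08605442941188812), (0.098036989569664, 0.10434289276599884), 77.2785873413086) dock xy -0.0026 -0.2498
lm 0.95 [ 0.5008 -0.0562  0.02  ] dock xy -0.0019 -0.219
top [0.72]
1282 ((0.49901023507118225, -0.05445988476276398), (0.14710287749767303, 0.10313975065946579), 77.09730529785156) dock xy -0.004 -0.2177
lm 0.86 [ 0.5006 -0.0566  0.0175] dock xy -0.002 -0.2194
side [0.88]
382 ((0.48610734939575195, -0.06019959598779678), (0.1693630963563919, 0.08130981028079987), 80.40428161621094) dock xy -0.0154 -0.2262
lm 0.87 [ 0.4988 -0.0537  0.0189] dock xy -0.0044 -0.217
case_side_11.0.png
case_top_10.8.png
case_wrist_10.7.png
side0.png
side1.png
side2.npy
side2.png
side2T.npy
side4.png
top0.png
top2.npy
top2.png
top2T.npy
w3.npy
w3T.npy
w3z.png
wrist2.npy
wrist2.png
wrist2T.npy
wrist3.png
```

View pics/case_wrist_10.7.png

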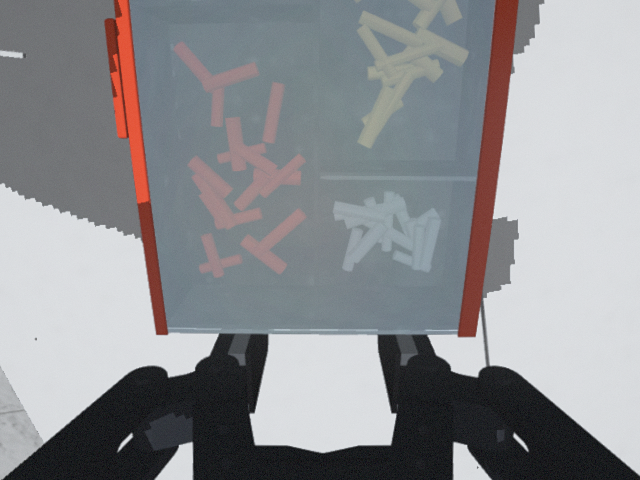

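The case's end is flush on both fingers, at columns 251 and 390, row 335. It is aligned to within about 2 mm and 0.2°, so I slide it straight towards the mouth.

```bash
python3 -m creep '[[[0,0,0,0.0023,0.0098,0,0],[0,0,0,0.0046,0.0195,0,0],[0,0,0,0.0069,0.0293,0,0],[0,0,0,0.0092,0.039,0,0],[0,0,0,0.0115,0.0488,0,0],[0,0,0,0.0138,0.0585,0,0],[0,0,0,0.0161,0.0683,0,0],[0,0,0,0.0184,0.078,0,0],[0,0,0,0.0207,0.0878,0,0],[0,0,0,0.023,0.0975,0,0],[0,0,0,0.0253,0.1073,0,0],[0,0,0,0.0253,0.1073,0,0]]]'
python3 -c "
from h import *
case(('wrist','top'))"; ls pics/case*
```

```text
time: 12.08
tool_pos: [0.5101, -0.0342, 0.0126]
ee_rot: [-2.449, -1.966, -0.001]
force: [-1.6, 0.1, -0.7]
width: 0.043
grasp_force: 0.0
wrist [0.74]
121736 ((0.5185871124267578, 0.02237355336546898), (0.098878875374794, 0.10408452153205872), 77.49098205566406) dock xy -0.0019 -0.1385
lm 0.77 [0.5255 0.053  0.0143] dock xy -0.002 -0.107
top [0.75]
1148 ((0.5249315500259399, 0.05558815971016884), (0.1469596028327942, 0.10332968086004257), 80.12322235107422) dock xy -0.003 -0.1047
lm 0.82 [0.5251 0.0531 0.0202] dock xy -0.0023 -0.1071
pics/case_side_11.0.png
pics/case_top_10.8.png
pics/case_top_12.3.png
pics/case_wrist_10.7.png
pics/case_wrist_12.1.png
```

```bash
python3 -m creep '[[[0,0,0,0.0019,0.0078,0,0],[0,0,0,0.0038,0.0156,0,0],[0,0,0,0.0056,0.0234,0,0],[0,0,0,0.0073,0.0312,0,0],[0,0,0,0.0091,0.039,0,0],[0,0,0,0.0109,0.0468,0,0],[0,0,0,0.0127,0.0546,0,0],[0,0,0,0.0146,0.0634,0,0],[0,0,0,0.0146,0.0634,0,0]]]'
python3 -c "
from h import *
case(('wrist','top'))
im=cv2.imread(sorted(__import__('glob').glob('pics/case_top*'),key=lambda s:float(s[13:-4]))[-1])
cv2.imwrite('pics/t5.png',cv2.resize(im[200:320,190:360],None,fx=4,fy=4,interpolation=cv2.INTER_CUBIC))"
```

```text
time: 13.13
tool_pos: [0.5249, 0.0292, 0.0128]
ee_rot: [-2.45, -1.965, -0.003]
force: [0.2, 0.1, 0.1]
width: 0.0423
grasp_force: 0.0
wrist [0.86]
121998 ((0.5329930782318115, 0.08592374622821808), (0.09938658028841019, 0.10432854294776917), 77.92473602294922) dock xy -0.0019 -0.0733
lm 0.62 [0.5386 0.1153 0.0177] dock xy -0.0028 -0.0434
top [0.74]
990 ((0.5397788286209106, 0.11697027087211609), (0.1496446281671524, 0.10097306966781616), 77.73407745361328) dock xy -0.0021 -0.0415
lm 0.62 [0.5384 0.1178 0.0202] dock xy -0.0037 -0.0411Traceback (most recent call last):
  File "<string>", line 4, in <module>
    im=cv2.imread(sorted(__import__('glob').glob('pics/case_top*'),key=lambda s:float(s[13:-4]))[-1])
                  ~~~~~~^^^^^^^^^^^^^^^^^^^^^^^^^^^^^^^^^^^^^^^^^^^^^^^^^^^^^^^^^^^^^^^^^^^^^^^^
  File "<string>", line 4, in <lambda>
    im=cv2.imread(sorted(__import__('glob').glob('pics/case_top*'),key=lambda s:float(s[13:-4]))[-1])
                                                                                ~~~~~^^^^^^^^^^
ValueError: could not convert string to float: '_12.3'
```

```bash
python3 -m creep '[[[0,0,0,0.0021,0.0098,0,0],[0,0,0,0.0042,0.0195,0,0],[0,0,0,0.0063,0.0293,0,0],[0,0,0,0.0084,0.039,0,0],[0,0,0,0.0105,0.0488,0,0],[0,0,0,0.0126,0.0585,0,0],[0,0,0,0.0147,0.0683,0,0],[0,0,0,0.0168,0.078,0,0],[0,0,0,0.0189,0.0878,0,0],[0,0,0,0.021,0.0975,0,0],[0,0,0,0.0232,0.1063,0,0],[0,0,0,0.0232,0.1063,0,0]]]'
python3 -c "
from h import *
case(('wrist','top'))
im=cv2.imread('pics/case_top_%.1f.png'%env.read_state()['time']) 
s=env.read_state();p=s['tool_pos'][:2]-O;print('tcp dock',p@[np.cos(A),np.sin(A)],p@[-np.sin(A),np.cos(A)])"
```

```text
time: 14.43
tool_pos: [0.5483, 0.1357, 0.0129]
ee_rot: [-2.45, -1.965, -0.004]
force: [-0.2, -0.4, 0.3]
width: 0.0426
grasp_force: 0.0
wrist [0.75]
121619 ((0.555949866771698, 0.19248458743095398), (0.09879685193300247, 0.10454019904136658), 77.27875518798828) dock xy -0.003 0.0357
lm 0.91 [0.5641 0.2207 0.0147] dock xy -0.0013 0.065
top [0.68]
269 ((0.5281262993812561, 0.22317154705524445), (0.118344746530056, 0.06091737002134323), 54.0010986328125) dock xy -0.0369 0.0595
lm 0.7 [0.5622 0.2242 0.0183] dock xy -0.0039 0.068
tcp dock 0.0018835070065481177 -0.02374467979726316[ WARN:0@1.391] global loadsave.cpp:275 findDecoder imread_('pics/case_top_14.7.png'): can't open/read file: check file path/integrity
```

```bash
python3 -m creep '[[[0,0,0,0.0007,0.003,0,0],[0,0,0,0.0013,0.006,0,0],[0,0,0,0.0018,0.008,0,0],[0,0,0,0.0022,0.01,0,0],[0,0,0,0.0022,0.01,0,0]]]'
python3 -m creep '[[[0,0,0,0.0002,0.001,0,0],[0,0,0,0.0002,0.001,0,0]]]'
python3 -m creep '[[[0,0,0,0.0002,0.001,0,0],[0,0,0,0.0002,0.001,0,0]]]'
python3 -c "
from h import *
s=env.read_state();p=s['tool_pos'][:2]-O;print('tcp dock',p@[np.cos(A),np.sin(A)],p@[-np.sin(A),np.cos(A)])"
```

```text
time: 15.15
tool_pos: [0.55, 0.1439, 0.0127]
ee_rot: [-2.451, -1.965, -0.001]
force: [-0.5, -0.8, -0.4]
width: 0.0426
grasp_force: 0.5
time: 15.32
tool_pos: [0.5499, 0.1446, 0.0127]
ee_rot: [-2.451, -1.965, 0.0]
force: [-0.7, -1.6, 0.7]
width: 0.043
grasp_force: 1.2
time: 15.48
tool_pos: [0.5504, 0.146, 0.0127]
ee_rot: [-2.451, -1.964, -0.002]
force: [0.3, 0.3, -0.6]
width: 0.0426
grasp_force: 0.2
tcp dock 0.0017897326175285314 -0.010852516829770783
```

```bash
python3 -m creep '[[[0,0,0,0.0002,0.001,0,0],[0,0,0,0.0002,0.001,0,0]]]'
python3 -m creep '[[[0,0,0,0.0002,0.001,0,0],[0,0,0,0.0002,0.001,0,0]]]'
python3 -c "
from h import *
T=np.array(vision.camera_model('wrist')['world_from_camera']);im,d=vision.camera('wrist'); cv2.imwrite('pics/w6.png',im)
r=finder.landmark_of('wrist','case_end');print([(x['confidence'],W('wrist',x['location'])) for x in r[:1]])"
```

```text
time: 15.65
tool_pos: [0.5505, 0.1468, 0.0127]
ee_rot: [-2.451, -1.965, -0.001]
force: [-0.3, -1.0, 1.1]
width: 0.0423
grasp_force: 0.4
time: 15.82
tool_pos: [0.5507, 0.1476, 0.0127]
ee_rot: [-2.451, -1.965, -0.0]
force: [-0.5, -1.1, 0.0]
width: 0.0425
grasp_force: 0.6
[(0.73, array([0.5472131 , 0.1545622 , 0.01595745]))]
```

View pics/w6.png

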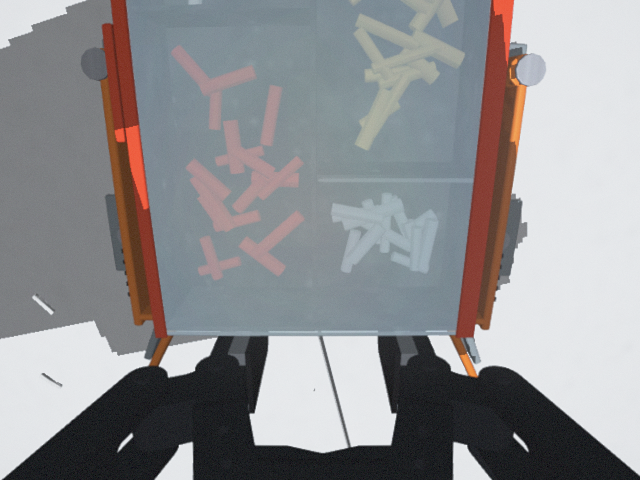

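The noses still show beside the case's rear corners, near (160,345) and (467,350), so it isn't home yet. I keep pushing in small steps until the stop is felt.

```bash
for i in 1; do python3 -m creep '[[[0,0,0,0.0002,0.001,0,0],[0,0,0,0.0004,0.002,0,0],[0,0,0,0.0004,0.002,0,0]]]'; done
python3 -m creep '[[[0,0,0,0.0002,0.001,0,0],[0,0,0,0.0002,0.001,0,0]]]'
python3 -m creep '[[[0,0,0,0.0002,0.001,0,0],[0,0,0,0.0002,0.001,0,0]]]'
python3 -c "
from h import *
s=env.read_state();p=s['tool_pos'][:2]-O;print('tcp dock',p@[np.cos(A),np.sin(A)],p@[-np.sin(A),np.cos(A)])"
```

```text
time: 16.17
tool_pos: [0.5508, 0.1483, 0.0127]
ee_rot: [2.45, 1.964, -0.004]
force: [-0.7, -6.7, 2.7]
width: 0.0425
grasp_force: 3.5
time: 16.33
tool_pos: [0.5507, 0.1483, 0.0127]
ee_rot: [2.449, 1.964, -0.007]
force: [-3.0, -10.3, 4.4]
width: 0.0426
grasp_force: 5.5
time: 16.5
tool_pos: [0.5507, 0.1483, 0.0127]
ee_rot: [2.448, 1.963, -0.01]
force: [-3.6, -14.9, 5.9]
width: 0.0426
grasp_force: 7.5
tcp dock 0.001622257298781224 -0.008506497219097813
```

Position is fixed while the force rises to 15 N, so the case is at the back stop. I back off and check.

```bash
python3 -m creep '[[[0,0,0,-0.001,-0.005,0,0],[0,0,0,-0.003,-0.015,0,0],[0,0,0,-0.005,-0.022,0.02,0],[0,0,0,-0.005,-0.022,0.06,0],[0,0,0,-0.01,-0.05,0.1,0],[0,0,0,-0.018,-0.08,0.13,0],[0,0,0,-0.018,-0.08,0.16,0],[0,0,0,-0.018,-0.08,0.16,0]]]'
python3 -c "
from h import *
case(('wrist',))
T=np.array(vision.camera_model('wrist')['world_from_camera']);im,d=vision.camera('wrist'); cv2.imwrite('pics/w7.png',im)"
```

```text
time: 17.17
tool_pos: [0.5376, 0.07, 0.1816]
ee_rot: [2.446, 1.956, 0.018]
force: [1.8, 1.4, 1.8]
width: 0.0425
grasp_force: 0.0
wrist [0.71]
13927 ((0.5566854476928711, 0.18504835665225983), (0.05224502086639404, 0.10020635277032852), 77.30608367919922) dock xy -0.0006 0.0286
```

View pics/w7.png

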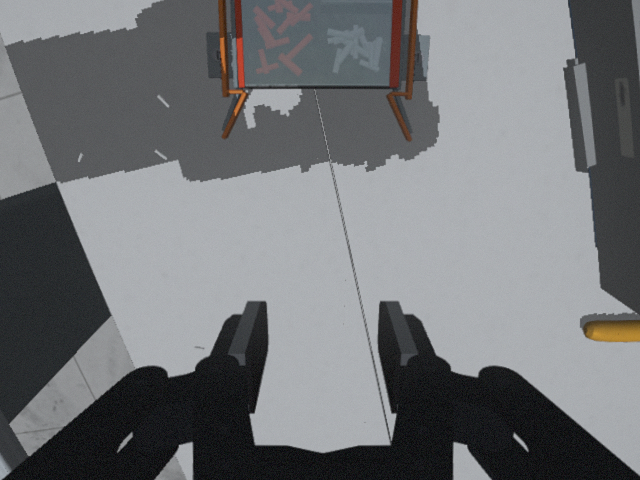

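Both orange noses sit behind the case's rear corners, at (243,93) and (391,93), inside its edges at columns 240 and 395. The case is square and its lid is shut, so I hand in.

```bash
python3 -c "
from h import *
print(env.finish_job())"
```

```text
the job is handed in; nothing more can be done
None
```

I handed the job in at about 17 s of the 72 s: the lid is shut, the case is pushed home against the back stop, and both catches look hooked behind it in the last picture; the judge's result was not shown.

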